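# Open the unbolted cover of the light bench's service duct

### The arm

A 6-joint arm with a two-finger parallel gripper is mounted at the origin on the work surface. World frame = base frame: x ahead of the robot, y to its left, z up, the work surface at z = 0. Lengths are in mm, angles in rad, forces in N, time in s.
With the tool pointing down it reaches from about 275 to 750 mm from the base axis. Payload 10.2 kg.
Tool frame: the origin (TCP) lies midway between the tips of the shut fingers; the grasp point (between the pads) lies 19 mm behind it; z points along the fingers, y is the line along which they close (so a half turn about z gives the same grasp; the last joint's range is limited). The gripper opens to 85 mm and grips with 20 to 120 N. Pads are 22 mm wide; open, the fingers measure 114 mm over their backs; the gripper's body (76 mm by 85 mm) begins 54 mm behind the grasp point. The pads swing forward as they close: fully open they stand 13 mm farther back than shut.
Start: joints at [-1.426, 0.313, 1.498, -0, 1.331, -0.223], TCP at [188.759, -489.899, 231.294] pointing down, gripper open.
Joint ranges: [-2.94, 2.94], [-0.97, 2.17], [0.19, 2.56], [-1.23, 4.37], [0.02, 3.11], [-2.88, 2.88]. Speed limits (rad/s): [2.39, 2.39, 3.01, 3.14, 3.14, 3.14].

### API

Orientations are given as a unit quaternion [w, x, y, z].
In Python, from rig import sense, capture, finish_job, find_in, place_of gives the robot as it stands. The module is installed in compiled form; this text tells all that it offers.
- The arm moves only by the shell command python3 -m jog 'ROWS' [FORCE]. ROWS is JSON, a list of rows, each an object of numbers: "tx", "ty", "tz": the shift along the tool's x, y, z in mm; "ax", "ay", "az": the turn, a rotation vector about the tool's x, y, z in rad; "jaw": the closure, from -1 (fully open) to 1 (shut), so that 0 is half open. In form: [{"tx": .., "ty": .., "tz": .., "ax": .., "ay": .., "az": .., "jaw": ..}, ...]. A call has 1 to 5 rows; each row shifts and turns the commanded pose from where the row before left it, along the tool's axes as they then stand; what a row does not reach is not made up. A row lasts 1/8 s, in which the tool goes at most 62.5 mm and 10.7 degrees, less where a joint would pass 70% of its speed; a pose out of reach is approached as far as the arm can. A call with a gripper value outside its range is refused whole. The fingers move at their own pace and stop on an object; FORCE is the grip in N (left out, the last holds). Time passes only in rows, so rows that do not move let the fingers close. It gives the time, the measured TCP pose, the force, the opening and the grip force at its end, in the units of the state.
- sense(): the state, without advancing time (a new reading comes with each control period).
- capture(name): name is "scene" or "side" or "wrist"; returns a dict with "color" (420x560x3 uint8, red, green, blue), "depth" (420x560 float32, mm along the optical axis (not along the pixel's ray), 0 where there is no reading), "fx", "fy", "cx", "cy" (pixels), "camera_from_world" (4x4, takes a point from world to camera coordinates); the wrist camera has in their place "mount" (4x4, takes a point from camera to tool coordinates, whose origin is the TCP and whose axes are the flange's). Camera axes: x right, y up, looking along -z (the intrinsics and any distortion apply to the point x, -y, -z); pixel columns grow to the right and rows downward; lengths in mm; the calibration is good to about 2 mm. A picture is of the moment at which its call begins: read the wrist's pose just before it.
- finish_job(): hands the job in; it is judged then, once.
Trained networks look in the newest picture that a camera, given by its name, has taken for a name from the list of things; names that differ only in an ending like _2 or _b are one class to them, and where a whole thing is asked for, a point or a joint stands for the part that bears it (a point fixed in the world has none). Each returns a list of dicts, best first, with "conf" (0 to 1); they miss things now and then, are a little off and sometimes report something else, mostly with a low value. They report only what shows in the picture. A call takes as long as a camera call.
- find_in(query, camera): "centre" ([column, row] in pixels, amid what is visible of it).
- place_of(query, camera): "centre" ([column, row] in pixels: a listed point, or the origin of a listed thing).
The state is a dict: "time_s": time; "joints": joint angles; "dq": joint speeds; "tau": joint torques, N m; "eef_pos": TCP position; "ee_rot": TCP orientation; "force": force on the tool from outside, world axes, zero at the start; "wrist_torque": the same for the moment, N m; "grip_width": opening from 0.0 (shut) to 1.0 (fully open); "grip_force": force on a finger pad.
Only numpy, scipy, OpenCV 4.12 (cv2) and the standard library are available. Lean on these libraries where they do the work, as an engineer would, in place of code of your own. Each camera call takes 0.05 s, during which the arm holds its last target. There are 200 camera calls.

### The job

One of the four identical wooden covers in the top of the light bench's service duct has been left unbolted, so that the sockets below can be reached. Press the front edge of the covers with a fingertip, without leaning hard on them, to find the one that rocks, push that one right over until it stays fully open by itself, and take the hand away. Nothing is to be picked up: leave the other covers shut, and the tin, bottle, jars, hand bridge and glass pieces standing where they are.

Things in the scene. Friction and masses are not known exactly. Their poses are not given: they have to be found in the camera images.
- duct: Service duct: fixed dark-wood box 588 mm long (its y), 210 mm deep (x), 95 mm high; its vent-slotted front faces the robot. Place and yaw vary. Origin on the bench surface under the line of the covers' pivots, midway along the row; x points away from the robot, y left, z up. Front face at x -75 mm, back shelf from x +63 mm. Covers 1 to 4 are centred at y +223.5, +104.5, -104.5, -223.5 mm.
- cover1 (a joint): Tilt of cover 1 (far left), rad: 0 shut and flush, 1.15 open on its stop. The four covers are identical pale wooden boards 104 mm (duct x) by 96 mm (y), 10 mm thick, 0.26 kg, flush with the duct's top, with narrow gaps round them. Each tilts on a hidden pivot along the duct's y, 75 mm above the bench, 44 mm behind the front edge: the front part can only go down, the back part up.
- cover1_edge (a point): Middle of the front edge (towards the robot) of cover 1 (far left), on its top face, 95 mm above the bench when shut; moves with the cover. Its x points along the board from the front edge to the back edge.
- cover2 (a joint): Tilt of cover 2 (second from the left), rad: 0 shut and flush, 1.15 open on its stop. Any one of the four is unbolted; nothing shows which. The other three are bolted out of sight below and give less than 2 mm under the finger.
- cover2_edge (a point): Middle of the front edge (towards the robot) of cover 2 (second from the left), on its top face, 95 mm above the bench when shut; moves with the cover. Its x points along the board from the front edge to the back edge.
- cover3 (a joint): Tilt of cover 3 (second from the right), rad: 0 shut and flush, 1.15 open on its stop. The unbolted cover, pressed with 1 to 3 N between its front edge and the pivot, tips. Let go before about 0.4 rad it falls shut again (it rocks); past about 0.55 rad it topples over by its own weight and lies open on its stop. Pressed behind the pivot it stays shut.
- cover3_edge (a point): Middle of the front edge (towards the robot) of cover 3 (second from the right), on its top face, 95 mm above the bench when shut; moves with the cover. Its x points along the board from the front edge to the back edge.
- cover4 (a joint): Tilt of cover 4 (far right), rad: 0 shut and flush, 1.15 open on its stop. Open, a cover leans at 66 degrees: its back edge is up, about 140 mm above the bench, its front edge down in the bay, about 40 mm above the bench.
- cover4_edge (a point): Middle of the front edge (towards the robot) of cover 4 (far right), on its top face, 95 mm above the bench when shut; moves with the cover. Its x points along the board from the front edge to the back edge.
- tin: Round aluminium pigment tin, 57 mm across, 30 mm high, standing on the plain middle part of the duct between covers 2 and 3. Origin under its middle.
- flask: White plastic bottle, 50 mm across, 115 mm high, on the duct's back shelf. Origin under its middle.
- jar: Amber glass jar with a dark lid, 56 mm across, 62 mm high, on the duct's back shelf. Origin under its middle.
- bridge: Painter's hand bridge: dark wooden board 300 x 60 x 12 mm on two feet, 28 mm high in all, lying on the bench to the left of the duct. Origin under its middle, its y along its length.
- shard1: Cut piece of red glass about 77 x 60 mm, 5 mm thick, flat on the bench in front of the duct. Origin under its middle.
- shard2: Cut piece of violet-grey glass about 93 x 42 mm, 5 mm thick, flat on the bench in front of the duct. Origin under its middle.
- shard3: Cut piece of brown-gold glass about 64 x 58 mm, 5 mm thick, flat on the bench in front of the duct. Origin under its middle.
- brushes: Green glass jar 84 mm across and 105 mm high with brushes standing in it, about 240 mm high in all, on the bench to the right of the duct. Origin under its middle.

How it is judged (in metres and radians):
At the end, for the whole second after the job is handed in: One cover stands open on its stop, at rest (tilt above 1.0 rad of 1.15), and the other three lie shut (tilt below 0.06 rad) (((value of joint cover1 above 1 rad and value of joint each of cover2, cover3, cover4 below 0.06 rad) or (value of joint cover2 above 1 rad and value of joint each of cover1, cover3, cover4 below 0.06 rad) or (value of joint cover3 above 1 rad and value of joint each of cover1, cover2, cover4 below 0.06 rad) or (value of joint cover4 above 1 rad and value of joint each of cover1, cover2, cover3 below 0.06 rad)) and velocity of joint cover1 between -0.05 and 0.05 rad/s and velocity of joint cover2 between -0.05 and 0.05 rad/s and velocity of joint cover3 between -0.05 and 0.05 rad/s and velocity of joint cover4 between -0.05 and 0.05 rad/s); the robot touches nothing.
It fails at once if The duct or a cover is pressed with more than 80 N (contact force between any of the fingers, the arm and duct above 80 N).
It fails at once if A bystander (tin, bottle, jar, hand bridge, glass piece or brush jar) is lifted, carried or shifted by more than 20 mm, or tipped (distance of any of tin, flask, jar, bridge, shard1, shard2, shard3, brushes from where it was at the start of the episode above 0.02 m or angle between any of tin, flask, jar, bridge, shard1, shard2, shard3, brushes's own z axis and vertical above 0.35 rad).
It also fails if it takes over 51 s, if anything falls off the work surface, if the arm or the gripper's body presses on something with over 40 N, if the wrist force passes 120 N, or if a joint passes its speed limit or range.

## Working session

There is one attempt and no reset: what is moved stays moved. The work goes in short steps, Python scripts to look and compute and a shell command to move; the robot and the scene stay as the last step left them, time stands still between calls to the robot, and variables do not carry over. Pictures are saved under pics/ and viewed, at most 10 in all, crops included, and the job is handed in when it is done.

```bash
mkdir -p pics; cat > h.py <<'E'
import numpy as np, cv2
from rig import *
def world(c,px):
    u,v=px; r=int(round(v)); q=int(round(u))
    w=c["depth"][max(r-2,0):r+3,max(q-2,0):q+3]; w=w[w>0]
    d=float(np.median(w)) if w.size else 0
    p=np.array([(u-c["cx"])/c["fx"]*d,-(v-c["cy"])/c["fy"]*d,-d,1])
    return (np.linalg.inv(c["camera_from_world"])@p)[:3]
E
python3 - <<'E'
from h import *
s=sense(); print(s["time_s"],s["eef_pos"],s["ee_rot"],s["force"])
for n in("scene","side"):
    c=capture(n); cv2.imwrite(f"pics/{n}0.png",c["color"][...,::-1])
    for q in("cover1_edge","cover2_edge","cover3_edge","cover4_edge","tin","flask","jar","duct","brushes"):
        for r in place_of(q,n)[:2]: print(n,q,np.round(r["centre"]),round(r["conf"],2),np.round(world(c,r["centre"])))
E
```

```text
0.0 [ 188.70897393 -489.64630045  230.75376472] [-6.11034912e-04  9.83138074e-01  1.82863759e-01  8.30638023e-06] [-0.12406797 -0.12778546  0.54711187]
scene cover1_edge [350. 139.] 0.63 [582. 260.  92.]
scene cover2_edge [328. 165.] 0.7 [569. 144.  92.]
scene cover3_edge [288. 216.] 0.62 [555. -59.  92.]
scene cover4_edge [262. 254.] 0.55 [ 557. -192.   94.]
scene tin [328. 210.] 0.93 [647.  -2. 123.]
scene tin [172. 260.] 0.7 [ 327. -305.    6.]
scene flask [362. 197.] 0.74 [709.  74. 135.]
scene jar [340. 237.] 0.75 [714. -71. 152.]
scene duct [322. 217.] 0.78 [638. -14.  94.]
scene brushes [182. 348.] 0.67 [ 522. -489.   94.]
side cover1_edge [211. 280.] 0.82 [581. 256.  93.]
side cover2_edge [232. 243.] 0.78 [578. 139.  95.]
side cover2_edge [240. 236.] 0.29 [570. 107.  92.]
side cover3_edge [269. 195.] 0.89 [546. -59.  96.]
side cover4_edge [282. 168.] 0.8 [ 549. -189.   94.]
side cover4_edge [306. 359.] 0.64 [323. 331.   6.]
side tin [227. 206.] 0.61 [631.  47. 122.]
side flask [192. 221.] 0.94 [700. 116. 110.]
side jar [217. 184.] 0.93 [691. -25. 124.]
side jar [235. 242.] 0.44 [573. 132.  93.]
side duct [238. 234.] 0.56 [574. 104.  94.]
side brushes [318. 143.] 0.64 [ 492. -445.   20.]
side brushes [242. 415.] 0.18 [411. 490.  29.]
```

View pics/scene0.png

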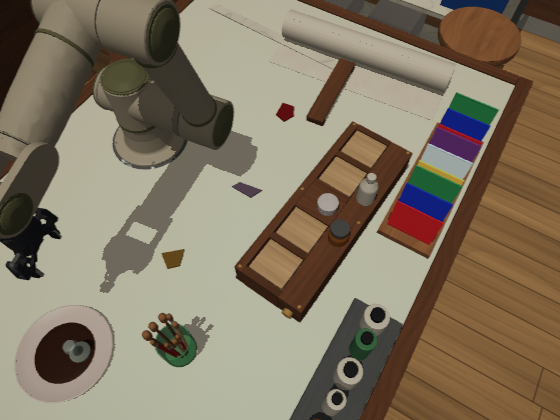

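View pics/side0.png

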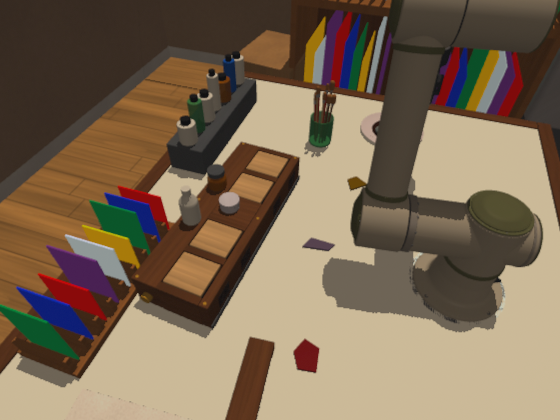

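The scene shows the four covers at about (365,148), (342,177), (301,228) and (276,264) px, with the tin between 2 and 3 and the bottle and jar behind. The network edges agree with the picture. I'll refine the duct pose from the pale boards.

```bash
python3 - <<'E'
from h import *
for n in("scene","side"):
    c=capture(n); d=c["depth"].astype(float); v,u=np.mgrid[:420,:560]
    P=np.stack([(u-c["cx"])/c["fx"]*d,-(v-c["cy"])/c["fy"]*d,-d,np.ones_like(d)],-1)@np.linalg.inv(c["camera_from_world"]).T
    P=P[...,:3]; g=c["color"].astype(int).sum(-1)
    m=((d>0)&(abs(P[...,2]-95)<8)&(P[...,0]>500)&(P[...,0]<720)&(abs(P[...,1]-35)<320)&(g>330)).astype(np.uint8)
    m=cv2.morphologyEx(m,cv2.MORPH_OPEN,np.ones((3,3)))
    k,L,S,_=cv2.connectedComponentsWithStats(m)
    for i in range(1,k):
        if S[i,4]>300:
            q=P[L==i]; r=cv2.minAreaRect(q[:,:2].astype(np.float32)); print(n,S[i,4],np.round(q.mean(0)),np.round(r[0]),np.round(r[1]),round(r[2],1))
E
```

```text
scene 836 [634. 250.  95.] [633. 251.] [ 95. 102.] 86.0
scene 947 [625. 131.  95.] [625. 133.] [ 95. 102.] 85.7
scene 1143 [609. -77.  95.] [608. -76.] [ 94. 103.] 85.7
scene 1309 [ 600. -196.   95.] [ 599. -194.] [ 95. 103.] 85.2
side 551 [ 599. -191.   96.] [ 600. -192.] [93. 99.] 84.9
side 684 [608. -72.  96.] [609. -74.] [ 92. 100.] 83.9
side 1029 [624. 136.  96.] [625. 134.] [ 92. 102.] 84.6
side 1296 [633. 255.  96.] [634. 253.] [ 93. 101.] 85.0
```

```bash
cat > to.py <<'E'
import sys; from h import *; from scipy.spatial.transform import Rotation as R
s=sense(); w,x,y,z=s["ee_rot"]; r=R.from_quat([x,y,z,w])
t=np.array(eval(sys.argv[1]),float)
tr=R.from_matrix(np.array([[np.cos(-.076),np.sin(-.076),0],[np.sin(-.076),-np.cos(-.076),0],[0,0,-1]]))
print(s["time_s"],np.round(s["eef_pos"],1),"F",np.round(s["force"],1),"shift",np.round(r.inv().apply(t-s["eef_pos"]),1),"turn",np.round((r.inv()*tr).as_rotvec(),3))
E
python3 -m jog '[{"az":0.148,"jaw":1},{"az":0.148,"jaw":1},{"az":0.148,"jaw":1},{"jaw":1},{"jaw":1}]' 20; python3 to.py '[563,-190,150]'
```

```text
1.1 [ 188.8 -489.9  231.3] F [-0.2  0.1  0.2] shift [ 457.  -145.3   81.3] turn [0.    0.    0.444]schema error: expected keys tx, ty, tz, ax, ay, az, jaw
```

```bash
python3 -m jog '[{"tx":0,"ty":0,"tz":0,"ax":0,"ay":0,"az":0.148,"jaw":1},{"tx":0,"ty":0,"tz":0,"ax":0,"ay":0,"az":0.148,"jaw":1},{"tx":0,"ty":0,"tz":0,"ax":0,"ay":0,"az":0.148,"jaw":1},{"tx":0,"ty":0,"tz":0,"ax":0,"ay":0,"az":0,"jaw":1}]' 20; python3 to.py '[563,-190,150]'
```

```text
time_s: 1.6
eef_pos: [188.8, -489.9, 231.3]
ee_rot: [0.0, 0.999, -0.037, 0.0]
force: [-0.1, 0.2, 0.0]
grip_width: 0.14
grip_force: 0.0
1.6 [ 188.8 -489.9  231.3] F [-0.1  0.2  0. ] shift [ 350.7 -327.1   81.3] turn [ 0.    -0.     0.001]
```

```bash
python3 -m jog '[{"tx":35,"ty":-33,"tz":0,"ax":0,"ay":0,"az":0,"jaw":1},{"tx":35,"ty":-33,"tz":0,"ax":0,"ay":0,"az":0,"jaw":1},{"tx":35,"ty":-33,"tz":0,"ax":0,"ay":0,"az":0,"jaw":1},{"tx":35,"ty":-33,"tz":0,"ax":0,"ay":0,"az":0,"jaw":1},{"tx":35,"ty":-33,"tz":0,"ax":0,"ay":0,"az":0,"jaw":1}]'; python3 -m jog '[{"tx":35,"ty":-33,"tz":10,"ax":0,"ay":0,"az":0,"jaw":1},{"tx":35,"ty":-33,"tz":20,"ax":0,"ay":0,"az":0,"jaw":1},{"tx":35,"ty":-33,"tz":20,"ax":0,"ay":0,"az":0,"jaw":1},{"tx":35,"ty":-33,"tz":20,"ax":0,"ay":0,"az":0,"jaw":1},{"tx":35,"ty":-30,"tz":10,"ax":0,"ay":0,"az":0,"jaw":1}]'; python3 to.py '[563,-190,100]'
```

```text
time_s: 2.22
eef_pos: [376.9, -337.6, 231.4]
ee_rot: [0.0, 0.999, -0.036, 0.0]
force: [1.1, -0.5, 0.2]
grip_width: 0.002
grip_force: 0.0
time_s: 2.85
eef_pos: [563.5, -189.1, 150.2]
ee_rot: [-0.0, 0.999, -0.036, -0.001]
force: [0.1, -0.4, 1.1]
grip_width: -0.001
grip_force: 0.0
2.85 [ 563.5 -189.1  150.2] F [ 0.1 -0.4  1.1] shift [-0.4  1.  50.2] turn [-0.001  0.001  0.004]
```

```bash
python3 -m jog '[{"tx":0,"ty":0,"tz":25,"ax":0,"ay":0,"az":0,"jaw":1},{"tx":0,"ty":0,"tz":20,"ax":0,"ay":0,"az":0,"jaw":1},{"tx":0,"ty":0,"tz":4,"ax":0,"ay":0,"az":0,"jaw":1},{"tx":0,"ty":0,"tz":0,"ax":0,"ay":0,"az":0,"jaw":1}]'; python3 -m jog '[{"tx":0,"ty":0,"tz":2,"ax":0,"ay":0,"az":0,"jaw":1},{"tx":0,"ty":0,"tz":2,"ax":0,"ay":0,"az":0,"jaw":1},{"tx":0,"ty":0,"tz":1,"ax":0,"ay":0,"az":0,"jaw":1}]'; python3 -m jog '[{"tx":0,"ty":0,"tz":1,"ax":0,"ay":0,"az":0,"jaw":1}]'
```

```text
time_s: 3.35
eef_pos: [562.8, -190.7, 102.8]
ee_rot: [0.0, 0.999, -0.037, 0.0]
force: [1.3, -0.7, 0.4]
grip_width: -0.001
grip_force: 0.0
time_s: 3.72
eef_pos: [562.7, -190.6, 97.4]
ee_rot: [0.0, 0.999, -0.038, 0.0]
force: [0.2, -0.4, 0.6]
grip_width: -0.007
grip_force: 0.0
time_s: 3.85
eef_pos: [562.7, -190.5, 96.3]
ee_rot: [0.0, 0.999, -0.038, 0.0]
force: [-0.6, 0.1, 0.4]
grip_width: -0.001
grip_force: 0.0
```

```bash
for i in 1 ; do python3 -m jog '[{"tx":0,"ty":0,"tz":1,"ax":0,"ay":0,"az":0,"jaw":1}]'; python3 -m jog '[{"tx":0,"ty":0,"tz":1,"ax":0,"ay":0,"az":0,"jaw":1},{"tx":0,"ty":0,"tz":0,"ax":0,"ay":0,"az":0,"jaw":1}]'; python3 -m jog '[{"tx":0,"ty":0,"tz":1,"ax":0,"ay":0,"az":0,"jaw":1},{"tx":0,"ty":0,"tz":0,"ax":0,"ay":0,"az":0,"jaw":1}]';  done | grep -E "pos|^force"
```

```text
eef_pos: [562.6, -190.5, 95.3]
force: [-0.6, -0.1, 0.6]
eef_pos: [562.5, -190.5, 94.6]
force: [-4.0, 0.7, 4.4]
eef_pos: [562.5, -190.5, 94.5]
force: [-7.1, 1.9, 12.0]
```

Cover 4 is bolted: 12 N with no give. Next is cover 3.

```bash
python3 -m jog '[{"tx":0,"ty":0,"tz":-12,"ax":0,"ay":0,"az":0,"jaw":1},{"tx":0,"ty":-40,"tz":0,"ax":0,"ay":0,"az":0,"jaw":1},{"tx":0,"ty":-40,"tz":0,"ax":0,"ay":0,"az":0,"jaw":1},{"tx":0,"ty":-39,"tz":0,"ax":0,"ay":0,"az":0,"jaw":1},{"tx":0,"ty":0,"tz":7,"ax":0,"ay":0,"az":0,"jaw":1}]'; python3 -m jog '[{"tx":0,"ty":0,"tz":1,"ax":0,"ay":0,"az":0,"jaw":1},{"tx":0,"ty":0,"tz":0,"ax":0,"ay":0,"az":0,"jaw":1}]';python3 to.py '[572,-72,95]'
```

```text
time_s: 5.1
eef_pos: [572.3, -69.7, 98.9]
ee_rot: [0.0, 0.999, -0.037, 0.001]
force: [-0.5, -1.2, -0.0]
grip_width: 0.004
grip_force: 0.0
time_s: 5.35
eef_pos: [571.7, -72.8, 97.3]
ee_rot: [0.0, 0.999, -0.039, 0.0]
force: [0.5, -0.6, -0.4]
grip_width: 0.002
grip_force: 0.0
5.35 [571.7 -72.8  97.3] F [ 0.5 -0.6 -0.4] shift [ 0.2 -0.8  2.3] turn [ 0.    -0.    -0.001]
```

```bash
for i in 1 ; do python3 -m jog '[{"tx":0,"ty":0,"tz":1,"ax":0,"ay":0,"az":0,"jaw":1},{"tx":0,"ty":0,"tz":0,"ax":0,"ay":0,"az":0,"jaw":1}]'; python3 -m jog '[{"tx":0,"ty":0,"tz":1,"ax":0,"ay":0,"az":0,"jaw":1},{"tx":0,"ty":0,"tz":0,"ax":0,"ay":0,"az":0,"jaw":1}]'; python3 -m jog '[{"tx":0,"ty":0,"tz":1,"ax":0,"ay":0,"az":0,"jaw":1},{"tx":0,"ty":0,"tz":0,"ax":0,"ay":0,"az":0,"jaw":1}]';  done | grep -E "pos|^force"
```

```text
eef_pos: [571.7, -72.2, 96.3]
force: [-0.6, -0.1, 0.3]
eef_pos: [571.7, -71.9, 95.2]
force: [-0.3, 0.0, 0.1]
eef_pos: [571.5, -71.8, 94.3]
force: [-2.0, 0.3, 1.6]
```

```bash
for i in 1 ; do python3 -m jog '[{"tx":0,"ty":0,"tz":1,"ax":0,"ay":0,"az":0,"jaw":1},{"tx":0,"ty":0,"tz":0,"ax":0,"ay":0,"az":0,"jaw":1}]'; python3 -m jog '[{"tx":0,"ty":0,"tz":1,"ax":0,"ay":0,"az":0,"jaw":1},{"tx":0,"ty":0,"tz":0,"ax":0,"ay":0,"az":0,"jaw":1}]';  done | grep -E "pos|^force"
```

```text
eef_pos: [571.6, -71.8, 93.3]
force: [-2.5, 0.3, 3.8]
eef_pos: [571.6, -71.8, 92.2]
force: [-3.6, 0.8, 3.0]
```

Cover 3 seems to yield, dropping 2.8 mm with the force steady at about 3 N. I'll keep pushing it gently.

```bash
for i in 1 ; do python3 -m jog '[{"tx":0,"ty":0,"tz":1,"ax":0,"ay":0,"az":0,"jaw":1},{"tx":0,"ty":0,"tz":1,"ax":0,"ay":0,"az":0,"jaw":1}]'; python3 -m jog '[{"tx":0,"ty":0,"tz":1,"ax":0,"ay":0,"az":0,"jaw":1},{"tx":0,"ty":0,"tz":1,"ax":0,"ay":0,"az":0,"jaw":1}]';  done | grep -E "pos|^force"; python3 -c "
from h import *
c=capture('side'); cv2.imwrite('pics/s1.png',cv2.resize(c['color'][100:310,100:380,::-1],(800,600)))"
```

```text
eef_pos: [571.3, -71.8, 90.2]
force: [-6.2, 0.3, 5.7]
eef_pos: [570.1, -71.6, 88.0]
force: [-14.2, -0.2, 9.1]
```

View pics/s1.png

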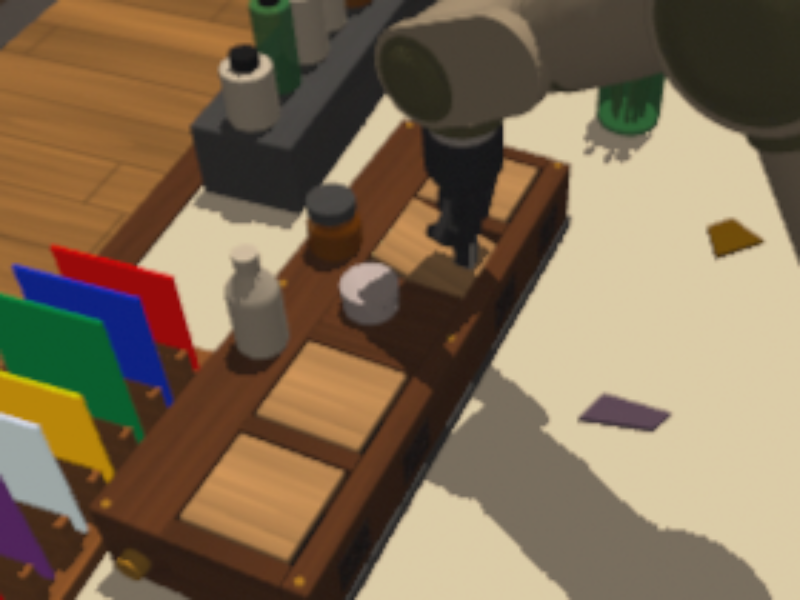

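The side view shows cover 3 tipped, with its back edge raised near (390,240). Friction drags the tip towards the robot, so I'll ease that way while pushing on.

```bash
for i in 1 ; do python3 -m jog '[{"tx":-2,"ty":0,"tz":2,"ax":0,"ay":0,"az":0,"jaw":1},{"tx":0,"ty":0,"tz":0,"ax":0,"ay":0,"az":0,"jaw":1}]'; python3 -m jog '[{"tx":-1,"ty":0,"tz":2,"ax":0,"ay":0,"az":0,"jaw":1},{"tx":0,"ty":0,"tz":0,"ax":0,"ay":0,"az":0,"jaw":1}]';  done | grep -E "pos|^force"
```

```text
eef_pos: [570.0, -71.7, 86.0]
force: [-0.0, -0.2, 0.6]
eef_pos: [568.8, -71.6, 84.1]
force: [1.0, 0.8, 0.8]
```

```bash
python3 -m jog '[{"tx":0,"ty":0,"tz":0,"ax":0,"ay":0,"az":0,"jaw":1},{"tx":0,"ty":0,"tz":0,"ax":0,"ay":0,"az":0,"jaw":1},{"tx":0,"ty":0,"tz":0,"ax":0,"ay":0,"az":0,"jaw":1}]'| grep force; python3 -c "
from h import *
c=capture('side'); cv2.imwrite('pics/s2.png',cv2.resize(c['color'][100:310,100:380,::-1],(800,600)))"
```

```text
force: [-0.6, 0.6, 0.0]
grip_force: 0.0
```

View pics/s2.png

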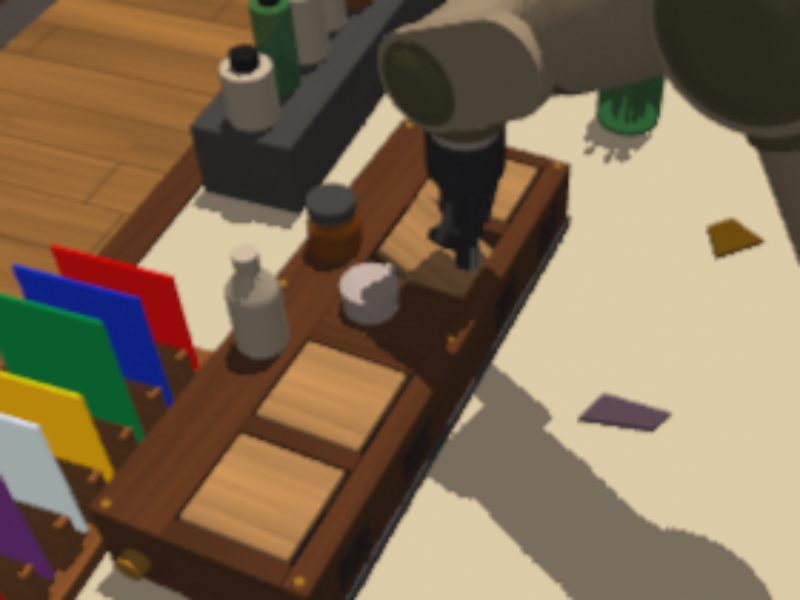

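The cover is tilted but not yet over: its back edge is at about (400,225). I'll measure the tilt from depth.

```bash
cat > tilt.py <<'E'
from h import *
D=np.array([[np.cos(.076),-np.sin(.076)],[np.sin(.076),np.cos(.076)]])
piv=np.array([608.5,-75])-D[:,0]*8*[1,1]
piv=np.array([608.5,-75])-8*np.array([np.cos(.076),-np.sin(.076)])
ex=np.array([np.cos(.076),-np.sin(.076)]);ey=np.array([np.sin(.076),np.cos(.076)])
for n in("side","scene"):
    c=capture(n); d=c["depth"].astype(float); v,u=np.mgrid[:420,:560]
    P=(np.stack([(u-c["cx"])/c["fx"]*d,-(v-c["cy"])/c["fy"]*d,-d,np.ones_like(d)],-1)@np.linalg.inv(c["camera_from_world"]).T)[...,:3]
    q=P[d>0]; x=(q[:,:2]-piv)@ex; y=(q[:,:2]-piv)@ey
    for lo,hi in((-46,-36),(20,44)):
        m=(y>lo)&(y<hi)&(abs(x)<62)&(q[:,2]>30)&(q[:,2]<150)
        b=[(int(a),round(float(np.median(q[m&(abs(x-a)<4),2])))) for a in range(-60,61,8) if (m&(abs(x-a)<4)).sum()>2]
        print(n,(lo,hi),b)
E
python3 tilt.py
```

```text
side (-46, -36) [(-60, 96), (-52, 96), (-36, 76), (-28, 79), (20, 110), (28, 115), (36, 121)]
side (20, 44) [(-60, 96), (-52, 96), (-44, 141), (-36, 77), (-28, 82), (-20, 86), (-12, 91), (-4, 95), (4, 101), (12, 106), (20, 111), (28, 116), (36, 121), (44, 121)]
scene (-46, -36) [(-60, 96), (-52, 93), (-44, 70), (-36, 77), (-28, 81), (-20, 88), (-12, 91), (-4, 95), (4, 100), (12, 106), (20, 112), (28, 116), (36, 120), (44, 119)]
scene (20, 44) [(-36, 77), (-28, 81), (-20, 87), (-12, 90), (-4, 96), (4, 101), (12, 106), (20, 112), (28, 117), (36, 118), (44, 116), (52, 59)]
```

Tilt is about 0.56 rad, right at the balance point. A few more millimetres should do it.

```bash
for i in 1 ; do python3 -m jog '[{"tx":-1,"ty":0,"tz":2,"ax":0,"ay":0,"az":0,"jaw":1},{"tx":0,"ty":0,"tz":0,"ax":0,"ay":0,"az":0,"jaw":1}]'; python3 -m jog '[{"tx":0,"ty":0,"tz":2,"ax":0,"ay":0,"az":0,"jaw":1},{"tx":0,"ty":0,"tz":0,"ax":0,"ay":0,"az":0,"jaw":1}]';  done | grep -E "pos|^force"; python3 tilt.py
```

```text
eef_pos: [567.5, -71.5, 82.1]
force: [0.2, 1.0, 0.5]
eef_pos: [567.6, -71.5, 80.1]
force: [1.1, -0.4, -0.2]
side (-46, -36) [(-60, 95), (-52, 95), (-44, 145), (-36, 78), (-28, 58)]
side (20, 44) [(-60, 96), (-52, 95), (-44, 138), (-28, 70), (-20, 79), (-12, 94), (-4, 109), (4, 124), (12, 136), (20, 136)]
scene (-46, -36) [(-60, 96), (-52, 91), (-20, 140), (-12, 97), (-4, 108), (4, 109), (12, 135)]
scene (20, 44) [(-28, 62), (-20, 84), (-12, 99), (-4, 113), (4, 130), (12, 137), (36, 59), (44, 58), (52, 59)]
```

```bash
python3 -m jog '[{"tx":0,"ty":0,"tz":-8,"ax":0,"ay":0,"az":0,"jaw":1},{"tx":0,"ty":0,"tz":-15,"ax":0,"ay":0,"az":0,"jaw":1},{"tx":-10,"ty":0,"tz":-20,"ax":0,"ay":0,"az":0,"jaw":1},{"tx":-40,"ty":0,"tz":-30,"ax":0,"ay":0,"az":0,"jaw":1},{"tx":-40,"ty":0,"tz":-30,"ax":0,"ay":0,"az":0,"jaw":1}]'; python3 -m jog '[{"tx":-40,"ty":0,"tz":0,"ax":0,"ay":0,"az":0,"jaw":1},{"tx":0,"ty":0,"tz":0,"ax":0,"ay":0,"az":0,"jaw":1},{"tx":0,"ty":0,"tz":0,"ax":0,"ay":0,"az":0,"jaw":1},{"tx":0,"ty":0,"tz":0,"ax":0,"ay":0,"az":0,"jaw":1}]'|grep -E "pos|^force"; python3 tilt.py; python3 -c "
from h import *
c=capture('side'); cv2.imwrite('pics/s3.png',cv2.resize(c['color'][100:310,100:380,::-1],(800,600)))"
```

```text
time_s: 9.4
eef_pos: [477.0, -64.6, 185.1]
ee_rot: [0.0, 0.999, -0.038, 0.001]
force: [0.2, -0.6, 1.0]
grip_width: 0.004
grip_force: 0.0
eef_pos: [438.8, -61.8, 183.4]
force: [-0.3, -0.4, -0.4]
side (-46, -36) [(-60, 95), (-52, 96), (-28, 61), (-20, 77), (-12, 92), (-4, 109), (4, 129), (12, 138)]
side (20, 44) [(-60, 96), (-52, 96), (-20, 79), (-12, 95), (-4, 111), (4, 129), (12, 138)]
scene (-46, -36) [(-60, 95), (-52, 90), (-20, 76), (-12, 98), (-4, 97), (4, 126), (12, 135)]
scene (20, 44) [(-60, 94), (-52, 73), (-36, 50), (-28, 61), (-20, 79), (-12, 99), (-4, 114), (4, 131), (12, 135), (36, 59), (44, 59), (52, 59)]
```

View pics/s3.png

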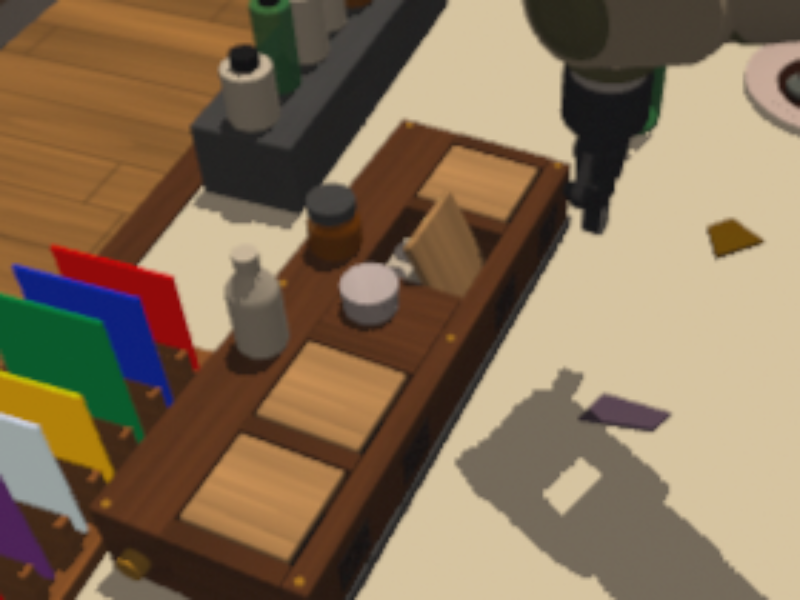

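Cover 3 stands open at about 1.13 rad, with its top edge near (450,200). The other three covers are flush, nothing else has moved, and the hand is clear.

```bash
python3 -c "
from rig import *
print(finish_job())"
```

```text
the job is handed in; nothing more can be done
None
```

Cover 3 (second from the right) was the loose one: it is pushed fully open and stands by itself at about 1.13 rad. The other covers are shut, nothing else moved in the camera view, the hand is clear, and the job is handed in (no verdict was returned).

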